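Open the battery box of the knee test set

TASK

Open the battery compartment of the aluminium test box without picking anything up: with the closed fingertips press the snap tab all the way in, then push the released cover along its guides until it has left the battery compartment and lies flat on the box's ledge, beyond where the tab was in the way. Do not lift or tip the cover, leave the loose parts around the box where they are, and finish clear of everything.

Things in the scene. Friction and masses are not known exactly. Their poses are not given: they have to be found in the camera images.
- box: Aluminium battery box fixed to the bench, 224 mm long (own x -106 to +118 mm), 104 mm wide (y), 71 mm high. Origin: on the bench, on its centre line, under the tab's rear part. Its x points from the battery compartment past the tab to the open ledge; z up. Two flat runners (|y| 30 to 44 mm, top z = 60) carry the cover along the whole length between side walls (|y| over 44).
- seat (a point): Middle of the cover's seat over the compartment with two grey cells, at the runners' height; in the box's frame x = -50, z = 60 mm; axes as the box. The seat runs over x -96 to -6. Its side walls are 71 mm high with lips (|y| 36 to 52, z 67 to 71 mm) over the flange, so the cover cannot be lifted there. Behind it a back stop (x -106 to -96, top z = 64).
- ledge (a point): Middle of the open ledge, at the runners' height; in the box's frame x = 52, z = 60 mm; axes as the box. The ledge runs over x -6 to 110, side walls 66 mm high without lips, sunk to z = 50 between the runners; at its end a stop (x 110 to 118, top z = 68).
- cover: Loose grey plastic cover, about 160 g: flange 88 x 84 mm (x, y), 5 mm thick, with a raised centre 72 x 56 mm whose top is 21 mm over the underside and whose upright end faces (x = -36, +36 mm) can be pushed. Origin: centre of the underside; axes as the box. Starts near box x = -50 with 2 mm play; once the tab is in it slides to box +x (66 mm at the end stop).
- tab (a joint): How far the snap tab is pressed down, m: 0 stands up, 0.014 fully in. It slides straight down against about 3 N of friction and stays where it is left (a detent, no spring back). Above about 0.010 it lets the cover pass.
- tab_top (a point): Centre of the top of the snap tab, a dark steel block 34 mm along the box's x and 24 mm across (box x -4 to +30 mm, on the centre line) in front of the cover's edge. Its top stands at z = 68 mm when out and 54 mm when fully in. Its axes are those of the box.
- bushing_a: Bystander: nickel bushing, 28 mm diameter, 30 mm high, standing beside the box. Origin: centre of its underside.
- bushing_b: Bystander: nickel bushing, 34 mm diameter, 24 mm high, standing beside the box. Origin: centre of its underside.
- stop: Bystander: cream hard rubber stop, 32 mm diameter, 34 mm high, beside the box. Origin: centre of its underside.
- bracket: Bystander: rusty steel knee bracket, 70 x 40 mm, 67 mm high, beside the box. Origin: centre of its underside.
- tube: Bystander: aluminium leg tube, 30 mm diameter, 240 mm long along its x, in two square clamps, 44 mm high, left part of the bench. Origin: centre of its underside.
- driver: Bystander: screwdriver lying on the right part of the bench, handle towards its -x. Origin: its underside at mid-length.
- tin: Bystander: amber glass jar with steel lid, 60 mm diameter, 70 mm high, on the right, nearer the robot than the screwdriver. Origin: centre of its underside.
Not all that is in view belongs to the job. Of the things like the cover, leave any that is pink; of the rest the larger one is meant. Of the things that look like the box, take the one that is farthest to the robot's right at the start.

How it is judged:
On the way, in this order (a step that is already met when the one before it is completed fails the run):
1. the tab is pressed in while the cover is still on its seat (value of joint tab above 0.011 m and x of cover in the frame of box below -0.04 m), for 0.1 s.
2. the cover has been pushed off the compartment onto the ledge (x of cover in the frame of box above 0.032 m and angle between cover's own z axis and vertical below 0.15 rad), for 0.2 s.
At the end, for the whole second after the job is handed in: The tab is in by more than 10 mm; the cover lies at rest and flat (0.08 rad, underside within 4 mm of the runners, 8 mm of the centre line) on the ledge, its origin 32 to 72 mm along the box's x, so the compartment is open; no bystander moved over 30 mm (value of joint tab above 0.01 m and x of cover in the frame of box between 0.032 and 0.072 m and y of cover in the frame of box between -0.008 and 0.008 m and z of cover in the frame of box between 0.056 and 0.064 m and angle between cover's own z axis and vertical below 0.08 rad and linear speed of cover below 0.02 m/s); the robot touches nothing.
It fails at once if the cover is lifted (underside more than 15 mm above the runners) (height (world z) of cover above 0.075 m).
It fails at once if the cover is tipped by more than 0.3 rad (angle between cover's own z axis and vertical above 0.3 rad).
It fails at once if a bystander is moved by more than 30 mm (distance of any of bushing_a, bushing_b, stop, bracket, tube, driver, tin from where it was at the start of the episode above 0.03 m).
It also fails if it takes over 48 s, if anything falls off the work surface, if the arm or the gripper's body presses on something with over 40 N, if the wrist force passes 120 N, or if a joint passes its speed limit or range.

ROBOT

A 6-joint arm with a two-finger parallel gripper is mounted at the origin on the work surface. World frame = base frame: x ahead of the robot, y to its left, z up, the work surface at z = 0. Lengths are in m, angles in rad, forces in N, time in s.
With the tool pointing down it reaches from about 0.25 to 0.725 m from the base axis. Payload 4 kg.
Tool frame: the origin (TCP) lies where the fingers leave the gripper's body, on its centre line; the fingertips stand 73 mm ahead of it and the grasp point (between the pads) lies 54 mm ahead of it (bot.tip_reach is the z of the fingertips in the tool frame, in m); z points along the fingers, x is the direction in which the jaws open and shut, and the axes are right-handed (so a half turn about z gives the same grasp; the last joint's range is limited). The gripper opens to 85 mm and grips with 20 to 120 N. Pads are 22 mm wide; open, the fingers measure 114 mm over their backs; the gripper's body (76 mm by 85 mm) begins 54 mm behind the grasp point. The pads swing forward as they close: fully open they stand 13 mm farther back than shut.
Start: joints at [1.133, 0.241, 0.005, 1.335, 0, 1.571], TCP at [0.212, 0.453, 0.304] pointing down, gripper open.
Joint ranges: [-2.72, 2.72], [-1.05, 1.87], [-1.09, 1.28], [-1.99, 2.15], [-1.42, 1.44], [-3.14, 3.14]. Speed limits (rad/s): [2.79, 2.79, 3.14, 3.14, 3.14, 3.14].

INTERFACE

Orientations are given as a unit quaternion [x, y, z, w].
In Python, from workcell import bot, vision, job_done gives the robot as it stands.
- The arm moves only by the tool drive_tool, never from a script. Its argument "steps" is one flat list of numbers, 7 for each row, row after row: the shift along the tool's x, y, z in m, then the turn, a rotation vector about the tool's x, y, z in degrees, then the closure, from -1 (fully open) to 1 (shut). A call has 1 to 8 rows; each row shifts and turns the commanded pose from where the row before left it, along the tool's axes as they then stand; what a row does not reach is not made up. A row lasts 1/12 s, in which the tool goes at most 41.7 mm and 7.16 degrees, less where a joint would pass 70% of its speed; a pose out of reach is approached as far as the arm can. A call is refused whole if a number of a shift passes 0.0417 or a number of a turn 7.16, either way. A call with a gripper value outside its range is refused whole. The fingers move at their own pace and stop on an object; the grip force is fixed at half the most. Time passes only in rows, so rows that do not move let the fingers close. It gives the time, the measured TCP pose, the force and the opening at its end, in the units of the state.
- bot.get_obs(): the state, without advancing time (a new reading comes with each control period).
- vision.camera(name): name is "side" or "top"; returns (picture, depth): 400x640x3 uint8, red, green, blue; 400x640 float32, m along the optical axis (not along the pixel's ray), 0 where there is no reading.
- vision.camera_model(name): a dict with "mtx" (3x3 intrinsics, pixels), "D" ([k1, k2, p1, p2, k3] as OpenCV has them; the pictures are not rectified), "rvec" (rotation vector, rad) and "tvec" (3), from world to camera coordinates, as OpenCV has them. Camera axes: x right, y down, z forward; pixel columns grow to the right and rows downward; lengths in m; the calibration is good to about 2 mm. A picture is of the moment at which its call begins. camera_model takes no time and is no camera call.
- job_done(): hands the job in, once; it reports no verdict.
The state is a dict: "clock": time; "joint_pos": joint angles; "joint_vel": joint speeds; "tau": joint torques, N m; "eef_pos": TCP position; "tool_rot": TCP orientation; "ft_force": force on the tool from outside, world axes, zero at the start; "ft_torque": the same for the moment, N m; "grip_width": finger opening in m.
Only numpy, scipy, OpenCV 4.12 (cv2) and the standard library are available. Lean on these libraries where they do the work, as an engineer would, in place of code of your own. Each camera call takes 0.05 s, during which the arm holds its last target.

## Working session

There is one attempt and no reset: what is moved stays moved. The work goes in short steps, Python scripts to look and compute and a tool call to move; the robot and the scene stay as the last step left them, time stands still between calls to the robot, and variables do not carry over. Pictures are saved under pics/ and viewed, and the job is handed in when it is done.

Besides the shell and the picture viewer there is one more tool, called after "Emit:" as name(argument=value, ...), one argument or row to a line, values as JSON. drive_tool: Moves the arm, as the interface text tells. Its arguments: {"type":"object","properties":{"steps":{"type":"array"}},"required":["steps"]}

```bash
mkdir -p pics; ls
cat > h.py <<'E'
import numpy as np, cv2
from workcell import bot, vision, job_done
def cap(n,tag):
    im,d=vision.camera(n); np.savez(f'{tag}_{n}.npz',im=im,d=d); cv2.imwrite(f'pics/{tag}_{n}.png',im[:,:,::-1]); return im,d
def pts(n,d):
    m=vision.camera_model(n); K=np.array(m['mtx']);D=np.array(m['D']);R=cv2.Rodrigues(np.array(m['rvec'],float))[0];t=np.array(m['tvec'],float).ravel()
    h,w=d.shape; u,v=np.meshgrid(np.arange(w),np.arange(h))
    p=cv2.undistortPoints(np.stack([u,v],-1).reshape(-1,1,2).astype(np.float64),K,D).reshape(h,w,2)
    c=np.dstack([p*d[...,None],d]); return (c-t)@R
def ray(n,uv,z):
    m=vision.camera_model(n); K=np.array(m['mtx']);D=np.array(m['D']);R=cv2.Rodrigues(np.array(m['rvec'],float))[0];t=np.array(m['tvec'],float).ravel()
    p=cv2.undistortPoints(np.array(uv,float).reshape(-1,1,2),K,D).reshape(-1,2)
    r=np.c_[p,np.ones(len(p))]@R; o=-R.T@t
    return o+r*((z-o[2])/r[:,2])[:,None]
E
python3 - <<'E'
from h import *
for n in('top','side'):
    cap(n,'a'); m=vision.camera_model(n); print(n,m)
print(bot.get_obs())
E
```

```text
pics
top {'mtx': array([[446.04385345,   0.        , 314.12463965],
       [  0.        , 446.04385345, 200.21558233],
       [  0.        ,   0.        ,   1.        ]]), 'D': array([-0.08996431,  0.        ,  0.        ,  0.        ,  0.        ]), 'rvec': array([ 2.2276084 , -2.16610247,  0.08690082]), 'tvec': array([-0.0164958 ,  0.44612318,  1.2350679 ])}
side {'mtx': array([[502.48286224,   0.        , 309.37994328],
       [  0.        , 502.48286224, 204.99078131],
       [  0.        ,   0.        ,   1.        ]]), 'D': array([0.02019247, 0.        , 0.        , 0.        , 0.        ]), 'rvec': array([ 2.3004641 , -0.22801313,  0.10870069]), 'tvec': array([-0.44750575,  0.13160859,  1.51906536])}
{'clock': 0.1, 'joint_pos': array([1.13303273e+00, 2.41385752e-01, 3.85569572e-03, 1.33525779e+00,
       1.96838486e-05, 1.57078378e+00]), 'joint_vel': array([ 0.00111683, -0.00074029,  0.00148303, -0.00092352,  0.00014719,
       -0.00089953]), 'tau': array([ 3.52917141e-04, -3.73140335e+01,  2.53010255e+01,  1.08608257e-02,
       -4.12210647e-05,  9.81089642e-06]), 'eef_pos': array([0.21176405, 0.45244838, 0.30307661]), 'tool_rot': array([ 8.43771965e-01,  5.36700922e-01, -8.45482665e-04,  5.26110076e-04]), 'ft_force': array([0.6807784 , 0.06105681, 0.41251051]), 'ft_torque': array([-0.02620233,  0.04929564, -0.06717395]), 'grip_width': 0.08546330193235312}
```

View pics/a_top.png

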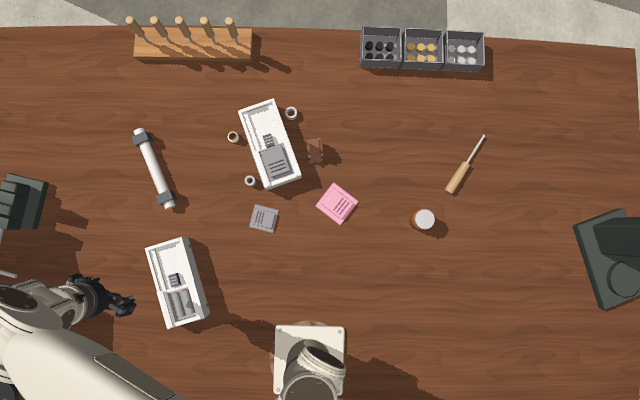

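View pics/a_side.png

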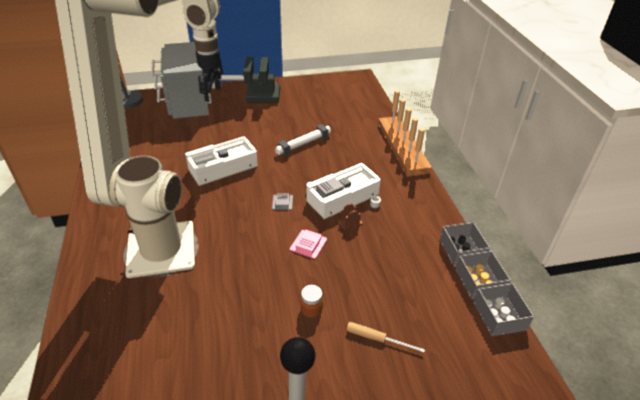

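Box candidates are at top (270,143) and (177,282). The one at (270,143) is farther to the robot's right and has the cover in it. Cover candidates are pink (337,203), small grey (264,218) and larger grey (275,162); the last one, on the seat, is meant. I'll confirm this in a crop and measure.

Run:
```python
from h import *
z=np.load('a_top.npz'); im,d=z['im'],z['d']; P=pts('top',d)
c=im[85:240,215:365]; cv2.imwrite('pics/crop1.png',cv2.resize(c[:,:,::-1],None,fx=4,fy=3.8,interpolation=cv2.INTER_CUBIC)[:600])
roi=np.zeros(d.shape,bool); roi[90:195,228:305]=1
Z=P[...,2]
print('table z',np.median(Z[195:200,300:330]))
m=roi&(Z>.045)&(Z<.1)
n,l,s,ce=cv2.connectedComponentsWithStats(m.astype(np.uint8)); k=1+np.argmax(s[1:,4]); m=l==k; print(s[k])
q=P[m]; 
print(np.histogram(q[:,2],bins=np.arange(.04,.1,.003)))
r=cv2.minAreaRect((q[:,:2]*1000).astype(np.float32)); print('box rect',r)
print(cv2.boxPoints(r))
top=roi&(Z>.0745)&(Z<.09)
n,l,s,ce=cv2.connectedComponentsWithStats(top.astype(np.uint8)); k=1+np.argmax(s[1:,4]); print(s[k]); q=P[l==k]
r=cv2.minAreaRect((q[:,:2]*1000).astype(np.float32)); print('cover raised',r, q.mean(0))
```

```text
table z 0.0008712310193059211
[ 238   98   64   91 3187]
(array([  0,  21, 211, 379, 162, 116, 224, 341, 425, 369, 270, 101,  96,
       266, 178,  26,   2,   0,   0]), array([0.04 , 0.043, 0.046, 0.049, 0.052, 0.055, 0.058, 0.061, 0.064,
       0.067, 0.07 , 0.073, 0.076, 0.079, 0.082, 0.085, 0.088, 0.091,
       0.094, 0.097]))
box rect ((596.5703125, 123.43072509765625), (226.49844360351562, 104.5607681274414), 21.521408081054688)
[[472.03775  130.5208  ]
 [510.39578   33.249954]
 [721.1029   116.34065 ]
 [682.7449   213.6115  ]]
[262 146  28  32 568]
cover raised ((543.823486328125, 102.56234741210938), (72.93338012695312, 55.933345794677734), 21.27802276611328) [0.54342301 0.10249913 0.08120525]
```

View pics/crop1.png

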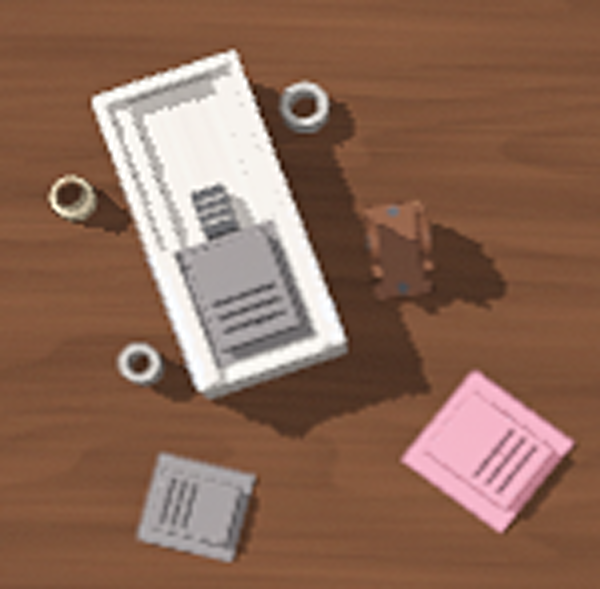

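The crop confirms it: white box with lettered grey cover on the seat and dark tab ahead of it. Next I'll check the tab location and compute the motion.

Run:
```python
from h import *
a=np.radians(21.4); e=np.array([np.cos(a),np.sin(a)]); f=np.array([-e[1],e[0]])
c=np.array([.59657,.12343]); o=c-.006*e; np.savez('box.npz',o=o,a=a)
print('origin',o,'tab',o+.013*e,'cover in box',((np.array([.54382,.10256])-o)@e,(np.array([.54382,.10256])-o)@f))
for n,ro in(('top',(slice(128,150),slice(258,278))),('side',(slice(170,200),slice(330,370)))):
    z=np.load(f'a_{n}.npz'); im,d=z['im'],z['d']; P=pts(n,d)
    m=np.zeros(d.shape,bool); m[ro]=1
    X=(P[...,:2]-o)@e; Y=(P[...,:2]-o)@f
    m&=(im.max(2)<125)&(P[...,2]>.062)&(P[...,2]<.074)&(X>-.02)&(X<.05)&(abs(Y)<.03)
    print(n,m.sum(),'x',X[m].min(),X[m].max(),'y',Y[m].min(),Y[m].max(),'z',np.median(P[...,2][m]))
    # raised cover by depth
    t=(P[...,2]>.0745)&(P[...,2]<.09)&(abs(X+.05)<.06)&(abs(Y)<.05)
    print('raised x',np.percentile(X[t],[1,99]),'y',np.percentile(Y[t],[1,99]),'z',np.median(P[...,2][t]))
```

```text
origin [0.59098367 0.12124074] tab [0.60308739 0.12598414] cover in box (np.float64(-0.050728172775874596), np.float64(-0.0001838845032414818))
top 60 x -0.004992938324899539 0.028393048914172766 y -0.010302554366581862 0.010448994443686183 z 0.06718089683667716
raised x [-0.0868342  -0.01457863] y [-0.04501109  0.04243429] z 0.08101791792641617
side 7 x -0.0005874715418956448 0.01846288531454983 y -0.016610647031257586 -0.007529212678498339 z 0.06443014451728954
raised x [-0.08908567 -0.01274995] y [-0.04521839  0.04119896] z 0.08085801401705578
```

Emit:
drive_tool(
  steps=[0,0,0,0,0,-6.64,1,0,0,0,0,0,-6.64,1,0,0,0,0,0,-6.64,1,0,0,0,0,0,-6.64,1,0,0,0,0,0,-6.64,1,0,0,0,0,0,-6.64,1,0,0,0,0,0,-6.64,1,0,0,0,0,0,0,1],
)

```text
clock: 0.77
eef_pos: [0.2119, 0.4526, 0.3034]
tool_rot: [0.563, 0.827, -0.001, 0.0]
ft_force: [-0.2, 0.5, -0.6]
grip_width: 0.0002
```

Emit:
drive_tool(
  steps=[-0.032,0.0175,0,0,0,0,1,-0.032,0.0175,0,0,0,0,1,-0.032,0.0175,0,0,0,0,1,-0.032,0.0175,0,0,0,0,1,-0.032,0.0175,0,0,0,0,1,-0.032,0.0175,0,0,0,0,1,-0.032,0.0175,0,0,0,0,1],
)

```text
clock: 1.35
eef_pos: [0.4087, 0.2875, 0.3037]
tool_rot: [0.565, 0.825, -0.0, -0.0]
ft_force: [-0.2, 0.1, 0.3]
grip_width: 0.0002
```

Emit:
drive_tool(
  steps=[-0.032,0.0175,0,0,0,0,1,-0.032,0.0175,0,0,0,0,1,-0.032,0.0175,0,0,0,0,1,-0.032,0.0175,0,0,0,0,1,-0.032,0.0175,0,0,0,0,1,-0.032,0.0175,0,0,0,0,1,-0.032,0.0175,0,0,0,0,1,0,0,0,0,0,0,1],
)

```text
clock: 2.02
eef_pos: [0.6074, 0.1203, 0.302]
tool_rot: [0.568, 0.823, -0.001, 0.001]
ft_force: [-0.2, 0.7, -0.6]
grip_width: 0.0001
```

```bash
cat > where.py <<'E'
from h import *
from scipy.spatial.transform import Rotation as Ro
b=np.load('box.npz'); a=float(b['a']); e=np.array([np.cos(a),np.sin(a)]); f=np.array([-e[1],e[0]])
s=bot.get_obs(); R=Ro.from_quat(s['tool_rot']).as_matrix(); tip=s['eef_pos']+R[:,2]*bot.tip_reach
v=tip[:2]-b['o']; print('clock',s['clock'],'tip box x,y,z mm',np.round([v@e*1e3,v@f*1e3,tip[2]*1e3],1),'ytool yaw',np.degrees(np.arctan2(R[1,1],R[0,1])),'z',R[:,2],'F',s['ft_force'].round(1),bot.tip_reach)
E
python3 where.py
```

```text
clock 2.0167 tip box x,y,z mm [ 15.   -7.  229.4] ytool yaw 20.84124060895994 z [ 6.17245291e-04 -2.33286347e-03 -9.99997088e-01] F [-0.2  0.7 -0.6] 0.0726
```

Emit:
drive_tool(
  steps=[0.007,-0.001,0.036,0,0,-0.55,1,0,0,0.036,0,0,0,1,0,0,0.036,0,0,0,1,0,0,0.036,0,0,0,1,0,0,0,0,0,0,1],
)

```text
clock: 2.43
eef_pos: [0.5946, 0.1304, 0.1513]
tool_rot: [0.561, 0.828, -0.006, -0.006]
ft_force: [-1.9, -0.7, -1.5]
grip_width: -0.0003
```

```bash
python3 where.py
python3 - <<'E'
from h import *
im,_=cap('side','b'); t,_=cap('top','b')
o=np.hstack([cv2.resize(t[90:200,220:320],(400,440)),cv2.resize(im[140:250,280:400],(400,440))])
cv2.imwrite('pics/b2.png',o[:,:,::-1])
E
```

```text
clock 2.4333 tip box x,y,z mm [ 5.5  7.4 78.8] ytool yaw 21.816552959162195 z [-0.01589526 -0.0033651  -0.999868  ] F [-1.9 -0.7 -1.5] 0.0726
```

View pics/b2.png

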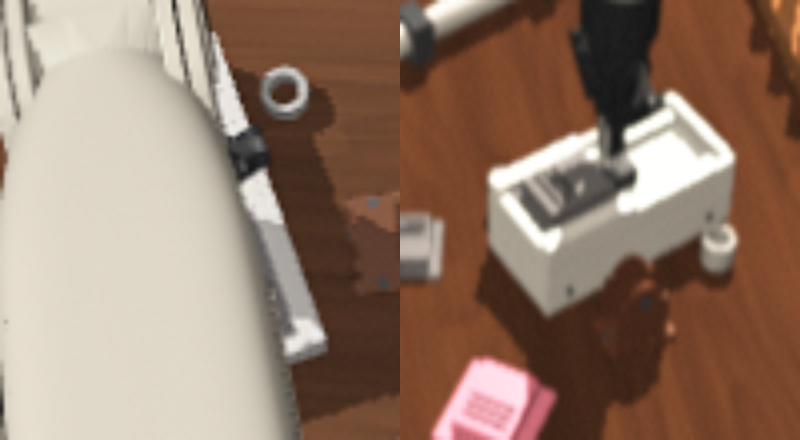

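Left: the arm hides most of the box from the top. Right: the tips are just above the tab. I'll check the settled position.

Emit:
drive_tool(
  steps=[0,0,0,0,0,0,1,0,0,0,0,0,0,1],
)

```text
clock: 2.7
eef_pos: [0.6019, 0.1318, 0.1632]
tool_rot: [0.56, 0.829, 0.002, 0.002]
ft_force: [0.3, 0.3, 0.4]
grip_width: 0.0002
```

```bash
python3 where.py
```

```text
clock 2.7 tip box x,y,z mm [14.4  5.8 90.6] ytool yaw 21.91552185967377 z [ 0.0056641   0.00122174 -0.99998321] F [0.3 0.3 0.4] 0.0726
```

Emit:
drive_tool(
  steps=[-0.003,0,0,0,0,0.25,1,-0.003,0,0,0,0,0.25,1,0,0,0,0,0,0,1,0,0,0,0,0,0,1,0,0,0,0,0,0,1,0,0,0,0,0,0,1],
)

```text
clock: 3.2
eef_pos: [0.6022, 0.1256, 0.16]
tool_rot: [0.563, 0.826, 0.0, -0.0]
ft_force: [0.1, -0.3, 0.7]
grip_width: -0.0001
```

```bash
python3 where.py
```

```text
clock 3.2 tip box x,y,z mm [12.1 -0.  87.4] ytool yaw 21.43899187182375 z [ 9.88213909e-06  6.39235981e-05 -9.99999998e-01] F [ 0.1 -0.3  0.7] 0.0726
```

Emit:
drive_tool(
  steps=[0,0.002,0.005,0,0,0,1,0,0,0.005,0,0,0,1,0,0,0.005,0,0,0,1,0,0,0.004,0,0,0,1,0,0,0.004,0,0,0,1,0,0,0.004,0,0,0,1,0,0,0.003,0,0,0,1,0,0,0,0,0,0,1],
)

```text
clock: 3.87
eef_pos: [0.6039, 0.1264, 0.1291]
tool_rot: [0.563, 0.826, -0.0, -0.0]
ft_force: [-0.0, -0.4, 0.3]
grip_width: -0.0004
```

```bash
python3 where.py
```

```text
clock 3.8667 tip box x,y,z mm [13.8  0.1 56.5] ytool yaw 21.44762146934753 z [-7.77699303e-04 -1.78856126e-04 -9.99999682e-01] F [-0.  -0.4  0.3] 0.0726
```

Emit:
drive_tool(
  steps=[0,0,0.002,0,0,0,1,0,0,0.001,0,0,0,1,0,0,0.001,0,0,0,1,0,0,0,0,0,0,1,0,0,0,0,0,0,1],
)

```text
clock: 4.28
eef_pos: [0.6042, 0.1264, 0.1267]
tool_rot: [0.563, 0.826, 0.0, 0.0]
ft_force: [-2.5, 0.4, 6.1]
grip_width: -0.0
```

```bash
python3 where.py
```

```text
clock 4.2833 tip box x,y,z mm [14.3 -0.  54.1] ytool yaw 21.44539208779425 z [ 7.37490793e-04  1.44512539e-04 -9.99999718e-01] F [-2.5  0.4  6.1] 0.0726
```

Emit:
drive_tool(
  steps=[0,0,0.001,0,0,0,1,0,0,0.001,0,0,0,1,0,0,0,0,0,0,1,0,0,0,0,0,0,1],
)

```text
clock: 4.62
eef_pos: [0.6042, 0.1264, 0.1266]
tool_rot: [0.563, 0.826, 0.001, 0.001]
ft_force: [-5.4, -2.1, 14.5]
grip_width: 0.0003
```

Emit:
drive_tool(
  steps=[0,0,-0.008,0,0,0,1,0,0,-0.015,0,0,0,1,0,0,-0.015,0,0,0,1,0,0,-0.015,0,0,0,1,0,0,-0.008,0,0,0,1,0,0,0,0,0,0,1],
)

```text
clock: 5.12
eef_pos: [0.6055, 0.1267, 0.1871]
tool_rot: [0.563, 0.826, 0.002, 0.002]
ft_force: [0.6, 0.3, 0.4]
grip_width: 0.0002
```

The tab hit its bottom stop (tip at z 54.0, force rising). Next I move behind the cover.

Emit:
drive_tool(
  steps=[0,-0.008,0,0,0,0,1,0,-0.02,0,0,0,0,1,0,-0.024,0,0,0,0,1,0,-0.024,0,0,0,0,1,0,-0.024,0,0,0,0,1,0,-0.016,0,0,0,0,1,0,-0.005,0,0,0,0,1,0,0,0,0,0,0,1],
)

```text
clock: 5.78
eef_pos: [0.4904, 0.0818, 0.1843]
tool_rot: [0.563, 0.826, -0.0, -0.001]
ft_force: [0.6, -0.1, 0.9]
grip_width: -0.0
```

Emit:
drive_tool(
  steps=[0,0,0,0,0,0,1,0,0,0,0,0,0,1,0,0,0,0,0,0,1],
)

```text
clock: 6.03
eef_pos: [0.4926, 0.0826, 0.1848]
tool_rot: [0.563, 0.826, 0.0, 0.0]
ft_force: [0.1, 0.7, -0.1]
grip_width: 0.0001
```

```bash
python3 where.py
python3 - <<'E'
from h import *
im,_=cap('side','c'); t,d=cap('top','c')
P=pts('top',d); 
b=np.load('box.npz'); a=float(b['a']); e=np.array([np.cos(a),np.sin(a)]); f=np.array([-e[1],e[0]])
o=np.hstack([cv2.resize(t[90:200,220:320],(400,440)),cv2.resize(im[140:250,280:400],(400,440))])
cv2.imwrite('pics/c2.png',o[:,:,::-1])
E
```

```text
clock 6.0333 tip box x,y,z mm [-1.056e+02 -1.000e-01  1.122e+02] ytool yaw 21.466279351721965 z [ 8.26372331e-04  1.68689153e-04 -9.99999644e-01] F [ 0.1  0.7 -0.1] 0.0726
```

View pics/c2.png

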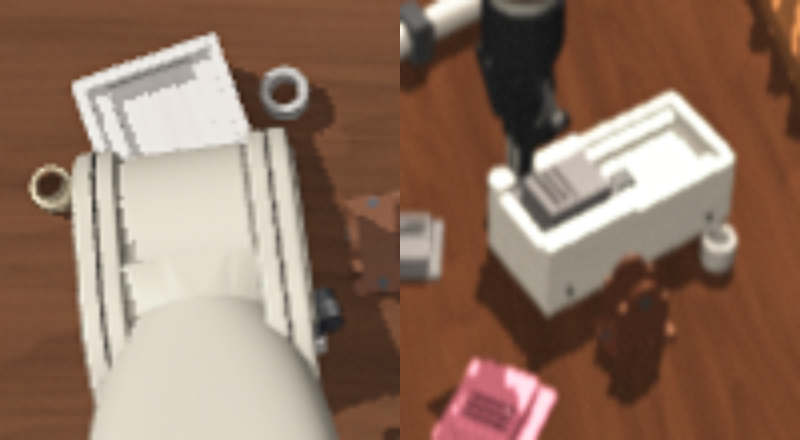

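Cover is still on its seat (right panel about (570,190)), with the tab sunk at (622,180) and the tips above and behind the cover. I'll lower to tip z ≈ 71 mm.

Emit:
drive_tool(
  steps=[0,0,0.005,0,0,0,1,0,0,0.009,0,0,0,1,0,0,0.009,0,0,0,1,0,0,0.008,0,0,0,1,0,0,0.006,0,0,0,1,0,0,0.003,0,0,0,1,0,0,0.001,0,0,0,1,0,0,0,0,0,0,1],
)

```text
clock: 6.8
eef_pos: [0.4914, 0.0821, 0.1435]
tool_rot: [0.563, 0.826, -0.0, -0.0]
ft_force: [0.1, -0.7, -0.6]
grip_width: -0.0001
```

```bash
python3 where.py
```

```text
clock 6.8 tip box x,y,z mm [-107.1   -0.    70.9] ytool yaw 21.442743242094622 z [-6.23309864e-04 -9.06360696e-05 -9.99999802e-01] F [ 0.1 -0.7 -0.6] 0.0726
```

Emit:
drive_tool(
  steps=[0,0.003,0,0,0,0,1,0,0.004,0,0,0,0,1,0,0.005,0,0,0,0,1,0,0.005,0,0,0,0,1,0,0.005,0,0,0,0,1,0,0.003,0,0,0,0,1],
)

```text
clock: 7.3
eef_pos: [0.5154, 0.0915, 0.144]
tool_rot: [0.563, 0.826, 0.0, 0.0]
ft_force: [-3.2, -1.6, 2.3]
grip_width: 0.0001
```

```bash
python3 where.py
```

```text
clock 7.3 tip box x,y,z mm [-81.2  -0.1  71.4] ytool yaw 21.449165538017848 z [ 1.22639714e-04 -3.30547161e-05 -9.99999992e-01] F [-3.2 -1.6  2.3] 0.0726
```

Emit:
drive_tool(
  steps=[0,0.005,0,0,0,0,1,0,0.007,0,0,0,0,1,0,0.008,0,0,0,0,1,0,0.008,0,0,0,0,1,0,0.008,0,0,0,0,1,0,0.007,0,0,0,0,1,0,0.005,0,0,0,0,1,0,0.002,0,0,0,0,1],
)

```text
clock: 7.97
eef_pos: [0.5623, 0.11, 0.1438]
tool_rot: [0.563, 0.826, 0.0, 0.0]
ft_force: [-2.7, -0.3, 2.1]
grip_width: 0.0001
```

```bash
python3 where.py
python3 - <<'E'
from h import *
im,_=cap('side','d'); t,d=cap('top','d')
o=np.hstack([cv2.resize(t[90:200,220:320],(400,440)),cv2.resize(im[140:250,280:400],(400,440))])
cv2.imwrite('pics/d2.png',o[:,:,::-1])
E
```

```text
clock 7.9667 tip box x,y,z mm [-30.7   0.   71.2] ytool yaw 21.4597333359179 z [ 6.14300233e-04  1.81911413e-04 -9.99999795e-01] F [-2.7 -0.3  2.1] 0.0726
```

View pics/d2.png

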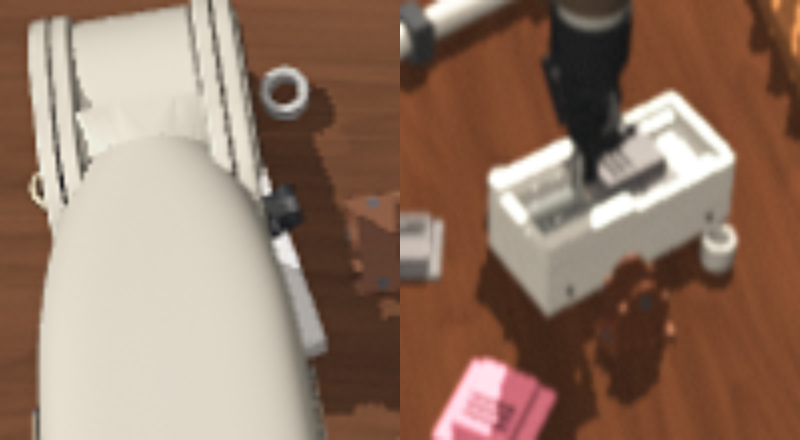

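The cover is sliding flat over the tab (right panel about (630,165)). I push about 34 mm more.

Emit:
drive_tool(
  steps=[0,0.004,0,0,0,0,1,0,0.006,0,0,0,0,1,0,0.007,0,0,0,0,1,0,0.007,0,0,0,0,1,0,0.006,0,0,0,0,1,0,0.003,0,0,0,0,1,0,0.001,0,0,0,0,1,0,0,0,0,0,0,1],
)

```text
clock: 8.73
eef_pos: [0.5935, 0.1223, 0.1439]
tool_rot: [0.563, 0.826, 0.0, 0.0]
ft_force: [0.2, 0.8, -0.5]
grip_width: -0.0003
```

```bash
python3 where.py
python3 - <<'E'
from h import *
im,d=cap('side','e'); P=pts('side',d)
b=np.load('box.npz'); a=float(b['a']); e=np.array([np.cos(a),np.sin(a)]); f=np.array([-e[1],e[0]])
X=(P[...,:2]-b['o'])@e;Y=(P[...,:2]-b['o'])@f
t=(P[...,2]>.0765)&(P[...,2]<.087)&(X>0)&(X<.11)&(abs(Y)<.035); print(t.sum(),np.percentile(X[t],[1,5,95,99]),np.median(P[...,2][t]))
cv2.imwrite('pics/e2.png',cv2.resize(im[140:250,280:400],(600,550))[:,:,::-1])
E
```

```text
clock 8.7333 tip box x,y,z mm [ 2.7  0.  71.3] ytool yaw 21.45134163095258 z [ 6.01862207e-04  2.44559157e-04 -9.99999789e-01] F [ 0.2  0.8 -0.5] 0.0726
158 [0.00317744 0.01439896 0.08091843 0.08383875] 0.08119296232300928
```

View pics/e2.png

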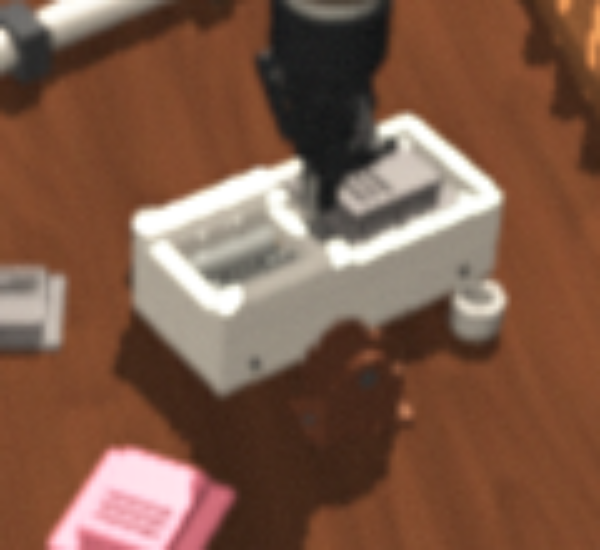

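The compartment is open and the cover (390,190) is flat on the ledge, centred near x ≈ 48 mm. I back off, rise and clear the view.

Emit:
drive_tool(
  steps=[0,-0.005,0,0,0,0,1,0,-0.008,0,0,0,0,1,0,-0.005,-0.006,0,0,0,1,0,0,-0.015,0,0,0,1,0,0,-0.025,0,0,0,1,0,0,-0.03,0,0,0,1,0,0,-0.03,0,0,0,1,0,0,-0.025,0,0,0,1],
)

```text
clock: 9.45
eef_pos: [0.5757, 0.1152, 0.2778]
tool_rot: [0.563, 0.826, 0.001, 0.001]
ft_force: [1.1, -0.6, 0.2]
grip_width: 0.0002
```

Emit:
drive_tool(
  steps=[0.01,0,-0.01,0,0,0,1,0.02,-0.01,0,0,0,0,1,0.03,-0.01,0,0,0,0,1,0.03,-0.01,0,0,0,0,1,0.03,-0.01,0,0,0,0,1,0.03,-0.01,0,0,0,0,1,0.03,-0.01,0,0,0,0,1,0.03,-0.01,0,0,0,0,1],
)

```text
clock: 10.12
eef_pos: [0.432, 0.2862, 0.2843]
tool_rot: [0.563, 0.826, -0.0, -0.0]
ft_force: [-0.3, -1.1, 0.4]
grip_width: -0.0003
```

Emit:
drive_tool(
  steps=[0.03,-0.01,0,0,0,0,1,0.02,0,0,0,0,0,1,0.01,0,0,0,0,0,1,0,0,0,0,0,0,1,0,0,0,0,0,0,1,0,0,0,0,0,0,1],
)

```text
clock: 10.62
eef_pos: [0.4033, 0.3366, 0.2846]
tool_rot: [0.564, 0.826, -0.0, 0.0]
ft_force: [-0.4, 0.1, -0.5]
grip_width: -0.0003
```

```bash
python3 where.py
python3 - <<'E'
from h import *
b=np.load('box.npz'); a=float(b['a']); e=np.array([np.cos(a),np.sin(a)]); f=np.array([-e[1],e[0]])
for n in('top','side'):
    im,d=cap(n,'f'); P=pts(n,d)
    X=(P[...,:2]-b['o'])@e;Y=(P[...,:2]-b['o'])@f
    t=(P[...,2]>.0745)&(P[...,2]<.087)&(X>0)&(X<.11)&(abs(Y)<.035); r=cv2.minAreaRect((np.c_[X[t],Y[t]]*1000).astype(np.float32)); print(n,t.sum(),r,np.median(P[...,2][t]))
    tb=(X>-.001)&(X<.008)&(abs(Y)<.009); print('tab z',tb.sum(),np.median(P[...,2][tb]) )
t=np.load('f_top.npz')['im']; im=np.load('f_side.npz')['im']
o=np.hstack([cv2.resize(t[90:200,220:330],(400,440)),cv2.resize(im[140:250,280:400],(400,440))])
cv2.imwrite('pics/f2.png',o[:,:,::-1])
A=np.load('a_top.npz')['im'].astype(int); D=abs(t-A).max(2)>60; 
for nm,(u,v) in dict(ba=(291,112),bb=(250,181),st=(233,137),br=(315,150),tube=(155,168),drv=(465,165),tin=(424,218)).items(): print(nm,D[v-12:v+13,u-9:u+10].sum())
E
```

```text
clock 10.6167 tip box x,y,z mm [-96.2 268.9 212. ] ytool yaw 21.38483421882198 z [-2.76258989e-04 -8.80970712e-04 -9.99999574e-01] F [-0.4  0.1 -0.5] 0.0726
top 555 ((49.72806167602539, 0.17579269409179688), (73.51060485839844, 56.19445037841797), 0.29588353633880615) 0.0812865012532345
tab z 28 0.055579200913246356
side 265 ((47.01226043701172, -1.1348114013671875), (75.05126190185547, 60.45182800292969), 1.4083553552627563) 0.08097750547318822
tab z 12 0.05697248264307965
ba 0
bb 0
st 0
br 0
tube 0
drv 0
tin 0
```

View pics/f2.png

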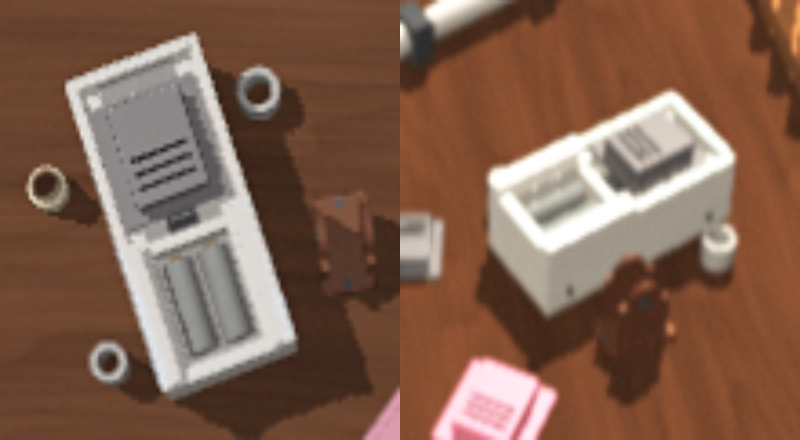

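The cover lies flat and straight on the ledge at (155,150). The tab is down at (183,220), both cells are exposed at (205,300), and the bystanders have not moved. I hand in.

```bash
python3 -c "
from workcell import job_done; print(job_done())"
```

```text
the job is handed in; nothing more can be done
None
```

The battery compartment is open and the job is handed in, at about 10.7 s of the 48 s allowed; `job_done()` gives no verdict. With the closed fingertips I pressed the snap tab to its bottom stop, with the tip at z = 54 mm and about 15 N. I then went behind the raised centre of the cover and pushed it about 100 mm along its guides.

What the last checks showed:
- **Cover:** the top camera puts it at box x ≈ 50 mm, y ≈ 0 mm, turned 0.3°. Its top is at z ≈ 81 mm, so it lies flat on the runners.
- **Tab:** it is in. The depth reads z ≈ 55.6 mm from the top and 57 mm from the side, a few mm above the 54 mm reached by touch. The side reading covers only 12 pixels, so I trust the touch value.
- **Cameras:** the side camera disagrees slightly on the cover, at x ≈ 47 mm, y ≈ -1 mm. Both are well within the limits.
- **Bystanders:** comparing the top pictures from before and after shows no change at any of them.
- **Arm:** it is clear of everything, standing at about 0.21 m tip height to the left of the box.

One fast descent overshot while settling (tip down to about z = 79 mm over the tab). It touched nothing, and I moved more slowly from there.

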